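# Open a case onto its stop and load it

## Robot

A 6-joint arm with a two-finger parallel gripper is mounted at the origin on a cart in front of the work surface, level with it; the furniture and walls round the work are solid. World frame = base frame: x ahead of the robot, y to its left, z up, the work surface at z = 0. Lengths are in mm, angles in rad, forces in N, time in s.
With the tool pointing down it reaches from about 375 to 925 mm from the base axis. Payload 5.7 kg.
Tool frame: the origin (TCP) lies at the very end of the fingers, on their centre line; the grasp point (between the pads) lies 19 mm behind it; z points along the fingers, y is the line along which they close (so a half turn about z gives the same grasp; the last joint's range is limited). The gripper opens to 88 mm and grips with 3 to 60 N. Pads are 20 mm wide; open, the fingers measure 115 mm over their backs; the gripper's body (75 mm by 178 mm) begins 61 mm behind the grasp point.
Start: joints at [1.158, 0.359, 1.51, -0, 1.272, -0.115], TCP at [176.043, 573.56, 222.623] pointing down, gripper open.
Joint ranges: [-2.97, 2.97], [-1.01, 2.36], [0.21, 2.38], [-0.96, 4.11], [0.2, 2.71], [-2.98, 2.98]. Speed limits (rad/s): [2.39, 2.39, 3.14, 3.14, 3.14, 3.14].

## Interface

Orientations are given as a 3x3 rotation matrix whose columns are the frame's x, y, z axes.
In Python, from workcell import telemetry, snapshot, arm, spotter gives the robot as it stands.
- The arm moves only by the tool jog_arm, never from a script. Its argument "series" is one flat list of numbers, 7 for each row, row after row: the shift along the tool's x, y, z in cm, then the turn, a rotation vector about the tool's x, y, z in rad, then the opening in per cent of the stroke, from 0 (shut) to 100 (fully open). A call has 1 to 20 rows; each row is the pose to reach, as a shift and turn from the pose commanded when the call began, along the tool's axes at that moment; what a row does not reach only later rows make up. A row lasts 1/10 s, in which the tool goes at most 50 mm and 8.59 degrees, less where a joint would pass 70% of its speed; a pose out of reach is approached as far as the arm can. A call with a gripper value outside its range is refused whole. The fingers move at their own pace and stop on an object; "squeeze" is the grip in N (left out, the last holds). Time passes only in rows, so rows that repeat a pose let the fingers close. It gives the time, the measured TCP pose, the force, the opening and the grip force at its end, in the units of the state.
- telemetry.get_state(): the state, without advancing time (a new reading comes with each control period).
- snapshot(name): name is "scene" or "top"; returns a dict with "image" (480x640x3 uint8, red, green, blue), "depth" (480x640 float32, mm along the optical axis (not along the pixel's ray), 0 where there is no reading), "fx", "fy", "cx", "cy" (pixels), "xyz" and "rotation" of the camera in the world. Camera axes: x right, y up, looking along -z (the intrinsics and any distortion apply to the point x, -y, -z); pixel columns grow to the right and rows downward; lengths in mm; the calibration is good to about 2 mm. A picture is of the moment at which its call begins.
- arm.sign_off(): hands the job in; it is judged then, once.
Trained networks look in a picture, given as the dict that the camera call returned (one of the last four; its "shot" number tells which), for a name from the list of things; names that differ only in an ending like _2 or _b are one class to them, and where a whole thing is asked for, a point or a joint stands for the part that bears it (a point fixed in the world has none). Each returns a list of dicts, best first, with "confidence" (0 to 1); they miss things now and then, are a little off and sometimes report something else, mostly with a low value. They report only what shows in the picture. A call takes as long as a camera call. They do not tell look-alikes from the thing itself.
- spotter.search_frame(picture, query): "point" ([x, y, z] in mm, in the coordinates of the camera as it stood for that picture, good to about 4 mm: the middle of the surface that is visible of it).
The state is a dict: "t": time; "q": joint angles; "joint_vel": joint speeds; "joint_torque": joint torques, N m; "tcp_pos": TCP position; "tool_rot": TCP orientation; "wrist_force": force on the tool from outside, world axes, zero at the start; "torque": the same for the moment, N m; "width": finger opening in mm; "grasp_force": force on a finger pad.
Only numpy, scipy, OpenCV 4.12 (cv2) and the standard library are available. Lean on these libraries where they do the work, as an engineer would, in place of code of your own. Each camera call takes 0.05 s, during which the arm holds its last target. There are 200 camera calls.

## Task

Swing the cover of the grey transport case on the packing bench all the way open until it meets the rubber stop behind it, and keep it pressed lightly on the stop for a moment so you are sure it is there, without forcing it. Then take the small white carton that lies by itself on the bench, lay it gently and flat in the cradle of the open case, fully home, and let go. Leave the cover open and the other things on the bench where they are.

Things in the scene. Friction and masses are not known exactly. Their poses are not given: they have to be found in the camera images.
- case: Grey plastic case fixed to the bench, 130 (x) x 200 (y) x 58 mm closed. Origin: centre of its underside; x from the handle (front, robot side) to the hinge, z up. Base: tray 28 mm high, 4 mm walls and floor. Black cradle ribs up to z = 18 mm leave a pocket 66 (x) x 161 (y) mm about the centre. The cover, a 28 mm high shell with the handle, is hinged along the rear rim.
- hinge (a point): Middle of the hinge line, at x = +65, z = 30 mm in the case's frame. It turns about the case's y axis and raises the front. Stiff hinge, about 0.25 N m of friction: the cover (0.25 kg) stays where it is left.
- handle (a point): Middle of the cover's black handle: round bar 10 mm thick along the case's y, 80 mm free between its two arms, 35 mm in front of the cover's front wall. Closed it lies at x = -165, z = +14 mm from the hinge (44 mm above the bench) and turns with the cover. Pinched from above across the bar, it turns between the fingers as the cover swings.
- cover (a joint): Opening angle of the cover, rad: 0 closed, about 1.57 upright. Starts between 0 and 0.2. The stop ends the travel somewhere between 1.65 and 2.0, differently each time: the buffer's setting is not measured and must be felt (the angle stops growing, the force rises).
- cradle (a point): Centre of the case's floor inside the cradle, 4 mm above the bench; x across, y along the pocket (same axes as the case). A carton seated there has its origin at this point.
- stop: Dark steel post 143 mm high, fixed to the bench 160 mm behind the case's centre on its x axis; origin at the post's foot. At 120 mm height it carries a screw with a sprung rubber buffer, 20 mm in diameter, pointing to the case: its tip stands 22 to 54 mm in front of the post, not measured. The cover's outer face meets it. It yields about 1 mm per 4 N and must not get more than 20 N.
- carton_box: Small white folding carton with a coloured band, lying flat by itself on the open bench left of the case: 60 (x) x 155 (y) x 45 (z) mm, about 0.15 kg. Origin: centre of its underside; y is its long axis.
- stapler: Stapler lying on the bench right of the case, 28x122x36 mm; leave alone. Origin: centre of its underside.
- jar: Small white jar with a lid, 53 mm wide, 46 mm high, between case and carton, farther back; leave alone. Origin: centre of its underside.
- tape: Roll of pale tape lying at the back left, 104 mm wide, 49 mm high; leave alone. Origin: centre of its underside.
- stamp: Wooden-handled stamp standing right of the case, 26x62x76 mm; leave alone. Origin: centre of its underside.
- calculator: Grey pocket calculator, 116x70x15 mm, at the right; leave alone. Origin: centre of its underside.
Mind the look-alikes: they are no part of the job. There is more than one size of the stop; the job needs the larger.

How it is judged:
By the outcome, as a careful person would: the job done as asked, in the order asked, and still so for the second after the job is handed in, with the robot touching nothing.
It also fails if it takes over 72 s, if anything falls off the work surface, if the arm or the gripper's body presses on something with over 40 N, if the wrist force passes 120 N, or if a joint passes its speed limit or range.

## Working session

There is one attempt and no reset: what is moved stays moved. The work goes in short steps, Python scripts to look and compute and a tool call to move; the robot and the scene stay as the last step left them, time stands still between calls to the robot, and variables do not carry over. Pictures are saved under pics/ and viewed, at most 10 in all, crops included, and the job is handed in when it is done.

Besides the shell and the picture viewer there is one more tool, called after "Call:" as name(argument=value, ...), one argument or row to a line, values as JSON. jog_arm: Moves the arm, as the interface text tells. Its arguments: {"type":"object","properties":{"series":{"type":"array"},"squeeze":{"type":"number"}},"required":["series"]}

```bash
mkdir -p pics; cat > h.py <<'E'
import numpy as np, cv2
from workcell import telemetry, snapshot, arm, spotter
def W(p,c): return np.array(p['rotation'])@np.array(c)+np.array(p['xyz'])
def cloud(p):
    d=p['depth']; v,u=np.mgrid[0:480,0:640]
    x=(u-p['cx'])/p['fx']*d; y=(v-p['cy'])/p['fy']*d
    P=np.stack([x,-y,-d],-1)@np.array(p['rotation']).T+np.array(p['xyz'])
    P[d==0]=np.nan
    return P
def pix(p,w):
    c=np.array(p['rotation']).T@(np.array(w)-np.array(p['xyz'])); return (p['cx']+p['fx']*c[0]/-c[2],p['cy']+p['fy']*-c[1]/-c[2])
def save(n,im): cv2.imwrite('pics/'+n+'.png',im[:,:,::-1])
E
python3 - <<'E'
from h import *
for n in ['top','scene']:
    p=snapshot(n); save(n+'0',p['image']); print(n,np.round(p['xyz']),np.round(p['rotation'],2).tolist(), {k:type(v) for k,v in p.items() if k not in('image','depth')})
    for q in ['case','handle','cover','stop','carton_box','stapler','jar','tape','stamp','calculator']:
        for r in spotter.search_frame(p,q)[:3]:
            w=W(p,r['point']); print(q,round(r['confidence'],2),np.round(w),np.round(pix(p,w)))
print(telemetry.get_state())
E
```

```text
top [ 515.  -51. 1125.] [[0.0, 1.0, -0.07], [-1.0, 0.01, 0.01], [0.01, 0.07, 1.0]] {'fx': <class 'float'>, 'fy': <class 'float'>, 'cx': <class 'float'>, 'cy': <class 'float'>, 'xyz': <class 'numpy.ndarray'>, 'rotation': <class 'numpy.ndarray'>, 'shot': <class 'int'>}
case 0.7 [534. -57.  69.] [315. 268.]
handle 0.71 [536. -57.  71.] [315. 267.]
cover 0.66 [533. -59.  69.] [316. 269.]
stop 0.79 [690. -83.  10.] [326. 205.]
stop 0.79 [ 478. -464.    8.] [483. 292.]
carton_box 0.6 [502. 267.  40.] [176. 281.]
carton_box 0.27 [617. 159.  47.] [223. 232.]
stapler 0.88 [ 465. -260.   38.] [401. 298.]
jar 0.75 [619. 160.  46.] [223. 231.]
tape 0.92 [710. 351.  48.] [142. 192.]
stamp 0.55 [ 598. -211.   18.] [379. 242.]
calculator 0.75 [ 498. -343.   13.] [434. 284.]
scene [ -87. -847.  985.] [[0.78, 0.41, -0.48], [-0.63, 0.51, -0.58], [0.0, 0.75, 0.66]] {'fx': <class 'float'>, 'fy': <class 'float'>, 'cx': <class 'float'>, 'cy': <class 'float'>, 'xyz': <class 'numpy.ndarray'>, 'rotation': <class 'numpy.ndarray'>, 'shot': <class 'int'>}
case 0.66 [518. -87.  64.] [304. 264.]
case 0.45 [ 461. 
[... 758 characters left out ...]
1.27249461e+00, -1.15100777e-01]), 'joint_vel': array([-0.00016082,  0.00018609,  0.00124293,  0.00074149,  0.00206859,
       -0.0010417 ]), 'joint_torque': array([-4.69907991e-04, -5.15346551e+01, -2.71132171e+01,  6.77161524e-02,
        2.43810826e-02, -4.61117907e-06]), 'tcp_pos': array([176.01327817, 573.54966474, 222.63096121]), 'tool_rot': array([[-9.55987888e-01,  2.93406123e-01, -7.12330547e-05],
       [ 2.93406128e-01,  9.55987886e-01, -8.03288794e-05],
       [ 4.45289523e-05, -9.76936505e-05, -9.99999994e-01]]), 'wrist_force': array([-0.21914865,  0.30754792,  0.36492447]), 'torque': array([-0.00242875,  0.03565332, -0.02232202]), 'grasp_force': 0.0, 'width': 87.93474456165376}
```

View pics/top0.png

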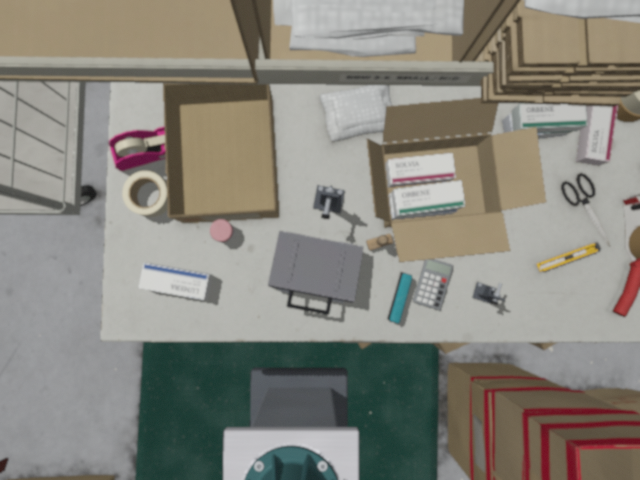

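View pics/scene0.png

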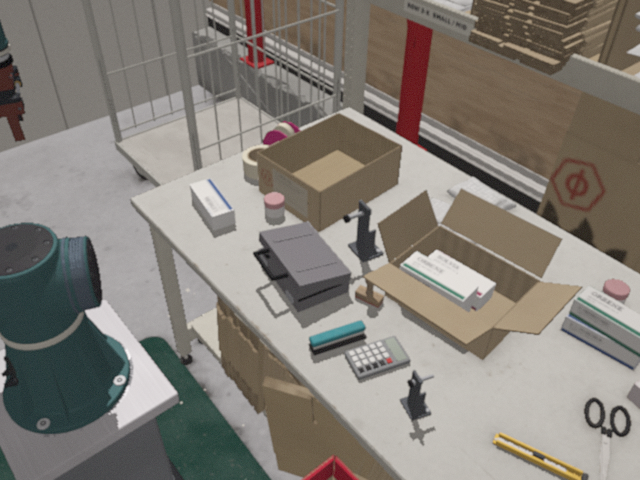

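The pictures show the following candidates:
- **Stops:** the large one is behind the case at top (326,200), and a small one stands at (490,293). The one behind the case, on its x axis, is the larger.
- **Cartons:** the lone white one with a blue band is at top (176,281). The others are in the box at (425,185) and stacked at (550,115). The lone one, left of the case, fits the description.

Next I'll measure the poses and confirm with a crop.

```bash
python3 - <<'E'
from h import *
p=snapshot('top'); P=cloud(p)
s=p['image'][170:330,110:370]; save('crop1',cv2.resize(s,None,fx=3,fy=3,interpolation=cv2.INTER_CUBIC))
X,Y,Z=P[...,0],P[...,1],P[...,2]
def rect(m):
    n,l,st,_=cv2.connectedComponentsWithStats(m.astype(np.uint8)); i=1+st[1:,4].argmax(); q=P[l==i]
    (c,sz,a)=cv2.minAreaRect(q[:,:2].astype(np.float32)); return np.round(c,1),np.round(sz,1),round(a,2),len(q),q
m=(abs(X-500)<130)&(abs(Y-260)<130)&(Z>30)&(Z<70)&(X<580); r=rect(m);print('carton',r[:4],np.median(r[4][:,2]))
m=(abs(X-540)<110)&(abs(Y+57)<140)&(Z>45)&(Z<130); r=rect(m);print('case',r[:4]); q=r[4]
A=np.c_[q[:,:2],np.ones(len(q))]
k=np.ones(len(q),bool)
for _ in range(5):
    co=np.linalg.lstsq(A[k],q[k,2],rcond=None)[0]; k=abs(A@co-q[:,2])<4
print('plane',co,k.sum(),np.percentile(q[:,2],[2,50,98]), 'tilt',np.arctan(np.hypot(*co[:2])),'dir',np.arctan2(-co[1],-co[0]))
m=(abs(Y+75)<70)&(X<470)&(X>400)&(Z>25)&(Z<110); q=P[m]; print('handle',len(q)); print(np.round(q[::6]))
m=(abs(X-690)<60)&(abs(Y+83)<60)&(Z>60)&(Z<200); q=P[m]; print('post',len(q),np.round(q[::5]))
E
```

```text
carton (array([502.4, 271.8]), array([156. ,  60.5]), 80.15, 1779) 44.46158818897857
case (array([519.6, -55.5]), array([200.1, 170.2]), 79.58, 5266)
plane [-1.56426950e-01  2.59938922e-02  1.54482743e+02] 4650 [57.31124496 69.21815468 79.41335846] tilt 0.15726257860425333 dir -0.16466804466129278
handle 355
[[ 469.  -60.   26.]
 [ 468.  -80.   55.]
 [ 469.  -93.   76.]
 [ 469. -107.   76.]
 [ 469. -120.   79.]
 [ 469. -134.   75.]
 [ 466.  -87.   66.]
 [ 466. -100.   74.]
 [ 467. -114.   76.]
 [ 467. -127.   77.]
 [ 467. -140.   79.]
 [ 464.  -96.   69.]
 [ 464. -110.   66.]
 [ 465. -122.   79.]
 [ 465. -136.   79.]
 [ 462.  -89.   72.]
 [ 460. -107.   26.]
 [ 462. -121.   69.]
 [ 462. -134.   77.]
 [ 459.  -89.   65.]
 [ 457. -105.   26.]
 [ 457. -121.   26.]
 [ 460. -132.   68.]
 [ 457.  -87.   70.]
 [ 455. -138.   30.]
 [ 455.  -87.   67.]
 [ 453.   -5.   75.]
 [ 450.   -5.   76.]
 [ 450.  -18.   67.]
 [ 448.  -10.   79.]
 [ 448.  -23.   72.]
 [ 449.  -89.   76.]
 [ 446.  -14.   71.]
 [ 446.  -28.   75.]
 [ 446.  -41.   70.]
 [ 444.   -7.   75.]
 [ 444.  -21.   74.]
 [ 444.  -34.
[... 1124 characters left out ...]
 127.]
 [ 693.  -67.   76.]
 [ 690.  -78.   89.]
 [ 685.  -88.  123.]
 [ 686. -100.  113.]
 [ 691.  -74.   74.]
 [ 683.  -84.  122.]
 [ 687.  -96.   96.]
 [ 690.  -79.   64.]
 [ 680.  -89.  122.]
 [ 686. -101.   90.]
 [ 677.  -84.  126.]
 [ 687.  -97.   70.]
 [ 676.  -80.  123.]
 [ 686. -102.   62.]
 [ 673.  -86.  125.]
 [ 671.  -86.  125.]
 [ 667.  -78.  120.]
 [ 665.  -78.  121.]
 [ 662.  -77.  126.]
 [ 660.  -78.  124.]
 [ 657.  -80.  127.]
 [ 655.  -77.  129.]
 [ 653.  -75.  128.]
 [ 654.  -86.  123.]
 [ 650.  -80.  131.]
 [ 649.  -73.  126.]
 [ 648.  -84.  131.]
 [ 646.  -75.  127.]
 [ 647.  -86.  125.]
 [ 644.  -75.  130.]
 [ 644.  -86.  127.]
 [ 642.  -80.  128.]
 [ 641.  -78.  117.]]
```

View pics/crop1.png

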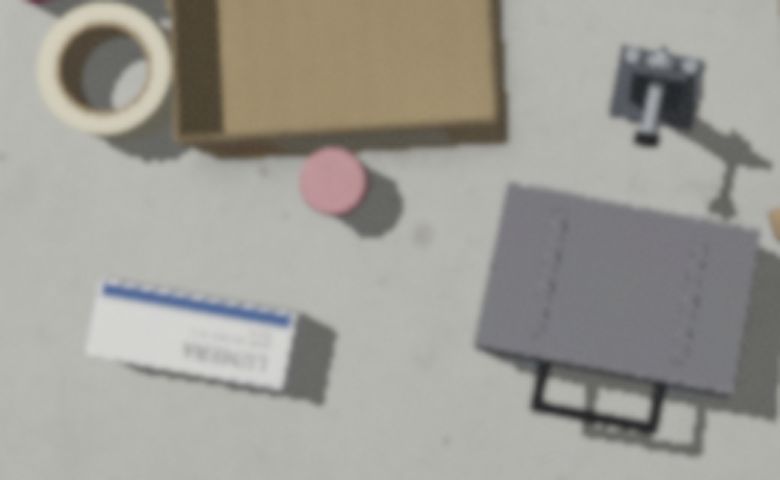

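The crop confirms two things. The white carton with the blue band stands alone at crop (190,335), and the large stop's buffer points at the case at crop (648,135). The cover is open about 0.157 rad, and the case centre works out at about (535,-58) with yaw about -0.18.

```bash
cat >> h.py <<'E'
from scipy.spatial.transform import Rotation as Ro
PSI=-0.18; C=np.array([535.,-58.3,0]); EX=np.array([np.cos(PSI),np.sin(PSI),0]); EY=np.array([-np.sin(PSI),np.cos(PSI),0]); EZ=np.array([0,0,1.])
def case(x,y,z): return C+x*EX+y*EY+z*EZ
def hand(th):  # bar position
    return case(65-165*np.cos(th)+14*np.sin(th),0,30+165*np.sin(th)+14*np.cos(th))
def R(yaw,tilt=0): # tool y along yaw dir, z down; tilt leans body back toward -y tool
    y=np.array([np.cos(yaw),np.sin(yaw),0]); z=-EZ; x=np.cross(y,z)
    return np.stack([x,y,z],1)@Ro.from_rotvec([tilt,0,0]).as_matrix()
def row(pos,Rt,R0=None,p0=None):
    s=telemetry.get_state(); R0=s['tool_rot'] if R0 is None else R0; p0=s['tcp_pos'] if p0 is None else p0
    d=R0.T@(np.array(pos)-p0)/10; rv=Ro.from_matrix(R0.T@Rt).as_rotvec()
    return np.round(d,2).tolist()+np.round(rv,3).tolist()
E
python3 - <<'E'
from h import *
h=hand(.157); print(h)
print(row([420,154,180],R(-.0+.5)))
print(row(h+[0,0,60],R(PSI)))
E
```

```text
[440.765828   -41.1522521   69.62652015]
[-35.63, -32.95, 4.27, -0.0, 0.0, 0.773]
[-43.35, -51.0, 9.3, -0.0, 0.0, 1.453]
```

Call:
jog_arm(
  series=[-35.6,-33,4.3,0,0,0.773,30,-35.6,-33,4.3,0,0,0.773,30,-35.6,-33,4.3,0,0,0.773,30,-35.6,-33,4.3,0,0,0.773,30,-35.6,-33,4.3,0,0,0.773,30,-35.6,-33,4.3,0,0,0.773,30,-35.6,-33,4.3,0,0,0.773,30,-35.6,-33,4.3,0,0,0.773,30,-35.6,-33,4.3,0,0,0.773,30,-43.35,-51,9.3,0,0,1.453,30,-43.35,-51,9.3,0,0,1.453,30,-43.35,-51,9.3,0,0,1.453,30,-43.35,-51,9.3,0,0,1.453,30,-43.35,-51,9.3,0,0,1.453,30,-43.35,-51,9.3,0,0,1.453,30,-43.35,-51,9.3,0,0,1.453,30],
  squeeze=20,
)

```text
t: 2.75
tcp_pos: [440.7, -41.6, 129.6]
tool_rot: [[0.18, 0.984, -0.001], [0.984, -0.18, 0.0], [0.0, -0.001, -1.0]]
wrist_force: [0.5, -0.4, 0.3]
width: 26.4
grasp_force: 0.0
```

```bash
python3 - <<'E'
from h import *
s=telemetry.get_state();print(s['t'],s['tcp_pos'],s['q'],s['width'],s['wrist_force'])
h=hand(.157); print(row(h+[0,0,-19],R(PSI)))
p=snapshot('scene'); u,v=map(int,pix(p,h)); v=max(v-20,0);save('crop2',cv2.resize(p['image'][v-110:v+90,u-130:u+130],None,fx=3,fy=3,interpolation=cv2.INTER_CUBIC)); print(u,v)
E
```

```text
2.75 [440.6665876  -41.60528259 129.57088043] [-2.50650804e-01  2.55102995e-01  1.94849324e+00  3.09875128e-04
  9.38732585e-01 -6.94090959e-02] 26.398792731172886 [ 0.45632231 -0.44606092  0.27007632]
[0.04, 0.01, 7.89, -0.001, -0.0, -0.001]
262 246
```

View pics/crop2.png

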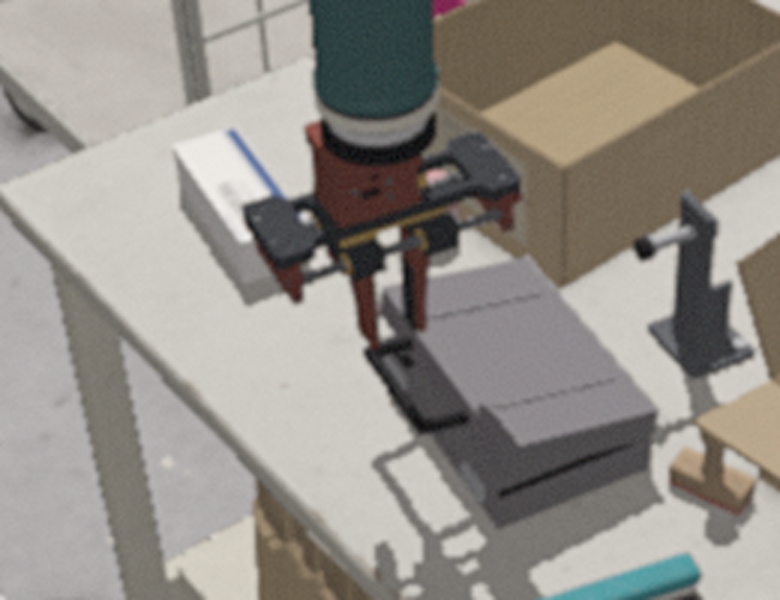

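The gripper is above the handle, with its fingers at crop (390,310) straddling the bar. The gripper body is long in the closing direction. I'll descend and pinch.

Call:
jog_arm(
  series=[0,0,3,0,0,0,30,0,0,5.5,0,0,0,30,0,0,7,0,0,0,30,0,0,7.9,0,0,0,30,0,0,7.9,0,0,0,30,0,0,7.9,0,0,0,0,0,0,7.9,0,0,0,0,0,0,7.9,0,0,0,0,0,0,7.9,0,0,0,0],
  squeeze=20,
)

```text
t: 3.7
tcp_pos: [441.1, -41.1, 51.2]
tool_rot: [[0.179, 0.984, 0.001], [0.984, -0.179, 0.0], [0.0, 0.001, -1.0]]
wrist_force: [-0.4, 2.1, 0.5]
width: 9.3
grasp_force: 20.0
```

```bash
python3 - <<'E'
from h import *
s=telemetry.get_state();print(s['t'],s['tcp_pos'],s['width'],s['wrist_force'],s['grasp_force'])
R0,p0=s['tool_rot'],s['tcp_pos']
b=hand(.157)
for th in np.arange(.157,1.96,.1):
    print(round(th,3),row(p0+hand(th)-b,R0,R0,p0)[:3])
E
```

```text
3.7 [441.06240892 -41.09626024  51.17881232] 9.275229492436992 [-0.43424936  2.05566477  0.51301453] 20.000118613243103
0.157 [0.0, 0.0, 0.0]
0.257 [0.0, 0.48, -1.58]
0.357 [0.0, 1.11, -3.11]
0.457 [0.0, 1.89, -4.57]
0.557 [0.0, 2.82, -5.95]
0.657 [0.0, 3.87, -7.22]
0.757 [0.0, 5.05, -8.38]
0.857 [0.0, 6.34, -9.42]
0.957 [0.0, 7.73, -10.33]
1.057 [0.0, 9.2, -11.09]
1.157 [0.0, 10.73, -11.7]
1.257 [0.01, 12.33, -12.15]
1.357 [0.01, 13.96, -12.45]
1.457 [0.01, 15.61, -12.58]
1.557 [0.01, 17.26, -12.54]
1.657 [0.01, 18.9, -12.34]
1.757 [0.01, 20.52, -11.98]
1.857 [0.01, 22.09, -11.45]
1.957 [0.01, 23.6, -10.78]
```

Call:
jog_arm(
  series=[0,0.22,-0.8,0,0,0,0,0,0.48,-1.58,0,0,0,0,0,0.78,-2.35,0,0,0,0,0,1.11,-3.11,0,0,0,0,0,1.89,-4.57,0,0,0,0,0,2.82,-5.95,0,0,0,0,0,3.87,-7.22,0,0,0,0,0,5.05,-8.38,0,0,0,0,0,6.34,-9.42,0,0,0,0,0,7.73,-10.33,0,0,0,0,0,7.73,-10.33,0,0,0,0],
)

```text
t: 4.8
tcp_pos: [516.3, -55.0, 156.6]
tool_rot: [[0.179, 0.984, -0.002], [0.984, -0.179, 0.0], [-0.0, -0.002, -1.0]]
wrist_force: [-8.3, 2.6, 17.4]
width: 9.5
grasp_force: 20.0
```

```bash
python3 - <<'E'
from h import *
s=telemetry.get_state();R0,p0=s['tool_rot'],s['tcp_pos']
print(s['t'],s['width'],s['wrist_force'],s['torque'],s['grasp_force'])
hx=(p0+[0,0,19]-C); x=hx@EX-65; z=hx[2]-30; print('r',np.hypot(x,z),'th',np.arctan2(z,-x)-np.arctan2(14,165))
for th in np.arange(.957,1.96,.05):
    print(round(th,3),row(p0+hand(th)-hand(.957),R0,R0,p0)[:3])
E
```

```text
4.8 9.464917275147567 [-8.30330853  2.59572903 17.43132466] [0.35906876 1.70547072 0.02142301] 20.00092327594757
r 168.07386579730917 th 0.9631158598800278
0.957 [-0.0, -0.0, -0.0]
1.007 [-0.0, 0.72, -0.4]
1.057 [-0.0, 1.47, -0.77]
1.107 [-0.0, 2.23, -1.09]
1.157 [-0.0, 3.0, -1.38]
1.207 [-0.0, 3.79, -1.63]
1.257 [-0.0, 4.59, -1.84]
1.307 [-0.0, 5.4, -2.01]
1.357 [-0.0, 6.22, -2.14]
1.407 [-0.0, 7.05, -2.23]
1.457 [-0.0, 7.87, -2.27]
1.507 [-0.0, 8.7, -2.28]
1.557 [-0.0, 9.53, -2.24]
1.607 [-0.0, 10.35, -2.16]
1.657 [-0.0, 11.17, -2.05]
1.707 [-0.0, 11.98, -1.89]
1.757 [-0.0, 12.79, -1.69]
1.807 [-0.0, 13.58, -1.45]
1.857 [-0.0, 14.36, -1.17]
1.907 [-0.0, 15.12, -0.85]
1.957 [-0.0, 15.87, -0.49]
```

Call:
jog_arm(
  series=[0,-0.1,-0.2,0,0,0,0,0,0.62,-0.6,0,0,0,0,0,1.38,-0.97,0,0,0,0,0,2.15,-1.3,0,0,0,0,0,2.93,-1.59,0,0,0,0,0,4.54,-2.05,0,0,0,0,0,6.19,-2.36,0,0,0,0,0,7.86,-2.49,0,0,0,0,0,8.7,-2.5,0,0,0,0,0,8.7,-2.5,0,0,0,0],
)

```text
t: 5.8
tcp_pos: [605.2, -71.6, 179.7]
tool_rot: [[0.179, 0.984, 0.004], [0.984, -0.179, -0.002], [-0.001, 0.004, -1.0]]
wrist_force: [0.6, -1.7, 4.6]
width: 9.2
grasp_force: 20.0
```

```bash
cat >> h.py <<'E'
def st():
    s=telemetry.get_state();p0=s['tcp_pos']
    hx=(p0+[0,0,19]-C); x=hx@EX-65; z=hx[2]-30; f=s['wrist_force']; ph=np.arctan2(z,-x)
    t=np.sin(ph)*EX+np.cos(ph)*EZ; ra=-np.cos(ph)*EX+np.sin(ph)*EZ
    print('t',s['t'],'w',s['width'],'F',f.round(1),'Ftan',f@t,'Frad',f@ra,'M',s['torque'].round(2),'r',np.hypot(x,z).round(1),'th',(ph-np.arctan2(14,165)).round(3),'p',p0.round(1))
E
python3 -c "
from h import *
st()"
```

```text
t 5.8 w 9.194806507948705 F [ 0.6 -1.7  4.6] Ftan 0.6730954302423516 Frad 4.642890718037172 M [-0.33  0.02 -0.  ] r 168.8 th 1.524 p [605.2 -71.6 179.7]
```

Call:
jog_arm(
  series=[0,0.41,0,0,0,0,0,0,0.83,0.01,0,0,0,0,0,1.24,0.05,0,0,0,0,0,1.65,0.1,0,0,0,0,0,2.06,0.16,0,0,0,0,0,2.06,0.16,0,0,0,0],
)

```text
t: 6.4
tcp_pos: [623.7, -74.9, 177.4]
tool_rot: [[0.179, 0.984, 0.001], [0.984, -0.179, -0.001], [-0.001, 0.001, -1.0]]
wrist_force: [0.2, -4.1, 2.8]
width: 9.8
grasp_force: 20.0
```

```bash
python3 -c "
from h import *
st()"
```

```text
t 6.4 w 9.797116976562604 F [ 0.2 -4.1  2.8] Ftan 0.47719607769353045 Frad 2.858865022865214 M [-0.76  0.13 -0.05] r 168.3 th 1.637 p [623.7 -74.9 177.4]
```

Call:
jog_arm(
  series=[0,0.25,0.03,0,0,0,0,0,0.5,0.08,0,0,0,0,0,0.75,0.13,0,0,0,0,0,1.0,0.18,0,0,0,0,0,1.0,0.18,0,0,0,0],
)

```text
t: 6.9
tcp_pos: [632.9, -76.5, 175.4]
tool_rot: [[0.179, 0.984, 0.0], [0.984, -0.179, -0.001], [-0.001, 0.0, -1.0]]
wrist_force: [-0.3, -4.8, 2.1]
width: 9.7
grasp_force: 20.0
```

```bash
python3 -c "
from h import *
st()"
```

```text
t 6.9 w 9.715693224717462 F [-0.3 -4.8  2.1] Ftan 0.1029431011251419 Frad 2.1626475887759953 M [-0.83  0.33 -0.01] r 168.0 th 1.693 p [632.9 -76.5 175.4]
```

Call:
jog_arm(
  series=[0,0.2,0.04,0,0,0,0,0,0.4,0.09,0,0,0,0,0,0.6,0.14,0,0,0,0,0,0.6,0.14,0,0,0,0],
)

```text
t: 7.3
tcp_pos: [637.9, -77.5, 174.1]
tool_rot: [[0.179, 0.984, -0.001], [0.984, -0.179, -0.001], [-0.001, -0.001, -1.0]]
wrist_force: [-2.6, -4.8, 4.6]
width: 9.1
grasp_force: 20.0
```

```bash
python3 -c "
from h import *
st()"
```

```text
t 7.3 w 9.137739098320765 F [-2.6 -4.8  4.6] Ftan -2.731805325126998 Frad 4.0708010508235075 M [-0.81  0.69  0.05] r 167.8 th 1.725 p [637.9 -77.5 174.1]
```

Call:
jog_arm(
  series=[0,0.1,0.02,0,0,0,0,0,0.2,0.05,0,0,0,0,0,0.2,0.05,0,0,0,0],
)

```text
t: 7.6
tcp_pos: [639.0, -77.7, 173.7]
tool_rot: [[0.179, 0.984, -0.003], [0.984, -0.179, -0.0], [-0.001, -0.003, -1.0]]
wrist_force: [-5.6, -4.9, 7.4]
width: 9.6
grasp_force: 20.0
```

```bash
python3 -c "
from h import *
st()"
```

```text
t 7.6 w 9.619243969594924 F [-5.6 -4.9  7.4] Ftan -6.253500018879077 Frad 6.070854000592037 M [-0.78  1.08  0.02] r 167.8 th 1.732 p [639.  -77.7 173.7]
```

The force rose and the angle stopped growing at about 1.73 rad, so the cover is on the stop. I'll hold it there lightly.

Call:
jog_arm(
  series=[0,0,0,0,0,0,0,0,0,0,0,0,0,0,0,0,0,0,0,0,0,0,0,0,0,0,0,0,0,0,0,0,0,0,0,0,0,0,0,0,0,0,0,0,0,0,0,0,0,0,0,0,0,0,0,0,0,0,0,0,0,0,0,0,0,0,0,0,0,0],
)

```text
t: 8.6
tcp_pos: [639.0, -77.7, 173.7]
tool_rot: [[0.179, 0.984, -0.003], [0.984, -0.179, -0.0], [-0.001, -0.003, -1.0]]
wrist_force: [-5.4, -4.1, 7.7]
width: 9.6
grasp_force: 20.0
```

```bash
python3 -c "
from h import *
st()
p=snapshot('scene'); u,v=map(int,pix(p,[640,-77,120])); save('crop3',cv2.resize(p['image'][v-90:v+90,u-120:u+120],None,fx=3,fy=3,interpolation=cv2.INTER_CUBIC))"
```

```text
t 8.6 w 9.642397097917573 F [-5.4 -4.1  7.7] Ftan -6.298313977610644 Frad 6.341893752017805 M [-0.75  1.12 -0.01] r 167.8 th 1.732 p [639.  -77.7 173.7]
```

View pics/crop3.png

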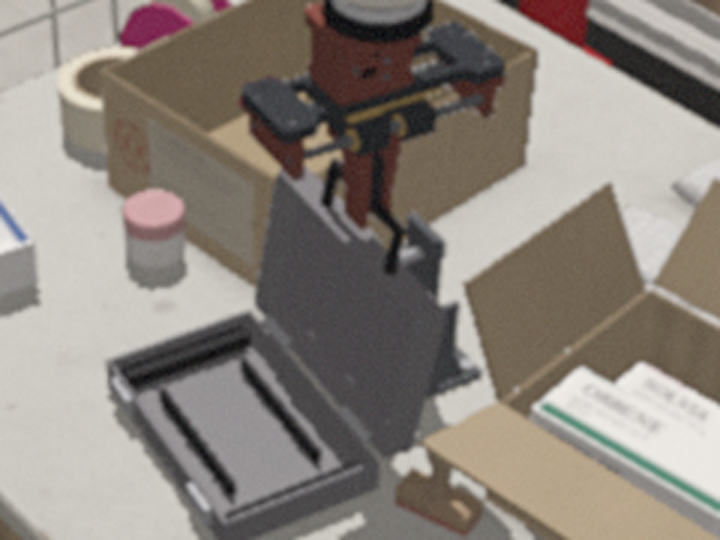

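The crop shows the cover upright on the buffer at crop (420,265), with the tray and its ribs open at crop (240,420). I'll release and lift.

Call:
jog_arm(
  series=[0,0,0,0,0,0,30,0,0,0,0,0,0,30,0,0,0,0,0,0,30,0,0,-1,0,0,0,30,0,0,-4,0,0,0,30,0,0,-8,0,0,0,30,0,0,-10,0,0,0,30],
)

```text
t: 9.35
tcp_pos: [642.1, -77.5, 277.8]
tool_rot: [[0.179, 0.984, 0.005], [0.984, -0.179, -0.001], [0.0, 0.005, -1.0]]
wrist_force: [1.4, -0.9, -0.3]
width: 26.3
grasp_force: 0.0
```

```bash
python3 -c "
from h import *
st()
print(row([502.4,271.8,150],R(-.172)))
p=snapshot('top');P=cloud(p);X,Y,Z=P[...,0],P[...,1],P[...,2]
m=(abs(X-520)<80)&(abs(Y+57)<120)&(Z>22)&(Z<45); q=(P[m]-C)
a,b=q@EX,q@EY
print('rim x',np.percentile(a,[.5,1,2]),'y',np.percentile(b,[.5,1,99,99.5]))
m=(abs(X-640)<80)&(abs(Y+77)<120)&(Z>120)&(Z<195)&(Y>-170)&(Y<25); q=P[m]; a=(q-C)@EX;b=(q-C)@EY
for z in range(120,210,10):
    k=(abs(q[:,2]-z)<5)&(abs(b)<102)&(a<150)
    if k.any(): print(z,k.sum(),np.percentile(a[k],[1,50]).round(1), np.percentile(b[k],[1,99]).round(1))
"
```

```text
t 9.35 w 26.303285426957512 F [ 1.4 -0.9 -0.3] Ftan 1.533290972555291 Frad -0.036699384386931364 M [-0.11 -0.02 -0.02] r 270.4 th 1.649 p [642.1 -77.5 277.8]
[31.87, -20.06, 12.68, 0.005, -0.0, -0.008]
rim x [-69.69023316 -69.59026409 -69.02197458] y [-91.87017058 -91.53071298  99.40547251  99.57249731]
150 102 [ 86.4 106.2] [-82.5  81.5]
160 350 [86.2 94.5] [-81.8  81.8]
170 9 [95.1 96.6] [-47.9  48.1]
180 5 [97.6 98.5] [-45.  48.]
190 27 [ 97.7 101.3] [-48.9  49.1]
```

Call:
jog_arm(
  series=[5,-8,0,0,0,0,100,10,-12,2,0,0,0,100,15,-16,4,0,0,0,100,20,-20.1,6,0,0,0,100,25,-20.1,8,0,0,0,100,30,-20.1,10,0,0,-0.008,100,31.9,-20.1,12.7,0.005,0,-0.008,100,31.9,-20.1,12.7,0.005,0,-0.008,100,31.9,-20.1,12.7,0.005,0,-0.008,100,31.9,-20.1,12.7,0.005,0,-0.008,100],
)

```text
t: 10.4
tcp_pos: [498.4, 273.8, 145.1]
tool_rot: [[0.168, 0.986, -0.008], [0.986, -0.168, -0.0], [-0.001, -0.008, -1.0]]
wrist_force: [-0.1, -1.1, -0.3]
width: 87.6
grasp_force: 0.0
```

```bash
python3 -c "
from h import *
st(); print(telemetry.get_state()['width'],telemetry.get_state()['q'].round(2))
print(row([502.4,271.8,21],R(-.172)))
p=snapshot('scene');P=cloud(p)
q=P[np.isfinite(P[...,0])]; q=q-C; a,b,z=q@EX,q@EY,q[:,2]
# cover frame: rim-plane depth (n outward) and radial
th=1.73; n=np.sin(th)*(a-65)+np.cos(th)*(z-30); r=-np.cos(th)*(a-65)+np.sin(th)*(z-30)
for r0 in range(20,135,10):
    k=(abs(r-r0)<5)&(abs(b)<90)&(n>-10)&(n<40)
    print(r0,k.sum(),np.percentile(n[k],[5,50,95]).round(1) if k.any() else '')
print('pocket/rib pts')
k=(abs(a)<62)&(abs(b)<92)&(z>2)&(z<24)
h=np.histogram2d(a[k],b[k],bins=[range(-62,63,6),range(-96,97,12)],weights=z[k])[0]/np.maximum(1,np.histogram2d(a[k],b[k],bins=[range(-62,63,6),range(-96,97,12)])[0]); print(h.round(0).astype(int))
"
```

```text
t 10.4 w 87.61706470932484 F [-0.1 -1.1 -0.3] Ftan -0.14846101997568495 Frad -0.26854106859870597 M [-0.06  0.09  0.03] r 209.1 th 0.611 p [498.4 273.8 145.1]
87.61706470932484 [0.38 0.4  1.66 0.   1.09 0.55]
[-0.11, 0.52, 12.4, -0.008, 0.001, 0.003]
20 148 [24.  26.9 29. ]
30 146 [23.8 26.7 28.9]
40 148 [23.8 26.5 29. ]
50 141 [24.1 26.5 28.9]
60 148 [23.9 26.3 28.5]
70 157 [23.9 26.3 28.9]
80 157 [23.7 26.  28.7]
90 156 [24.  26.1 28.9]
100 114 [23.6 25.5 28.1]
110 0 
120 0 
130 548 [ 2.3 13.2 27. ]
pocket/rib pts
[[13 14  0  0 20 22 23  5 17 13 20  7 15 23 24 22]
 [20 16  0  0  0  0  0  0  0  0  0  0  0  8 16 17]
 [19 16  5  4  5  5  5  4  5  4  3  4  6  5  9 14]
 [20 17  5  4  4  6  5  5  6  5  4  5  4  4 10 15]
 [20 17  5 12 13 13 14 13 12 15 13 13 14  4 10 14]
 [20 19  4  4  0 15 13 16 15 18 17 15 16 15 11 17]
 [19 16  5  4  6  5  4  4  6  5  4  4  6  5  9 16]
 [19 18  5  7  5  5  5  4  4  5  5  5  6  4  8 16]
 [20 17  5  5  4  4  5  3  5  5  5  3  4  5  9 16]
 [19 18  4  5  5  4  5  5  4  5  4  4  5  5  8 14]
 [20 17  4  5  6  5  5  6  5  4  6  4  5  5 10 15]
 [21 17  6  5  5  5  4  6  4  5  3  5  5  6  8 15]
 [20 18  5  4  5  5  4  4  5  6  5  3  6  5  9 15]
 [18 17  6  5  4  6  5  5  4  4  5  4  5  4  9 15]
 [18 18  5  4  5  4  4  5  4  5  5  5  5  4  8 15]
 [18 17  6  7  6  4  5  6  6  7  3  7  4  4 12 15]
 [19 17  5 14 14 13 13 13 15 14 12 12 13  5 12 12]
 [18 18  6  3 15 17 16 17 15 16  0 14 15  5 10 15]
 [17 16  4  5  4  3  5  4  5  5  6  4  6  6 11 15]
 [19 16  5  3  6  5  4  5  4  5  4  4  4  5 11 18]]
```

Call:
jog_arm(
  series=[-0.1,0.3,4.5,-0.008,0,0.003,100,-0.1,0.52,8,-0.008,0,0.003,100,-0.1,0.52,10.5,-0.008,0,0.003,100,-0.1,0.52,12,-0.008,0,0.003,100,-0.1,0.52,12.4,-0.008,0,0.003,100,-0.1,0.52,12.4,-0.008,0,0.003,100],
)

```text
t: 11.05
tcp_pos: [504.9, 269.3, 23.2]
tool_rot: [[0.176, 0.984, 0.003], [0.984, -0.176, -0.001], [-0.0, 0.003, -1.0]]
wrist_force: [0.6, -0.2, -0.3]
width: 87.6
grasp_force: 0.0
```

```bash
python3 -c "
from h import *
st()
for n in ['top','scene']:
    p=snapshot(n);P=cloud(p)
    q=P[np.isfinite(P[...,0])]; q=q-C; a,b,z=q@EX,q@EY,q[:,2]
    for s in (-1,1):
        k=(abs(a-36*s)<16)&(abs(b)<50)&(z>15)&(z<21); print(n,'rib x',s,k.sum(),np.percentile(a[k],[3,50,97]).round(1))
        k=(abs(b-88*s)<12)&(abs(a)<45)&(z>15)&(z<21); print(n,'rib y',s,k.sum(),np.percentile(b[k],[3,50,97]).round(1))
        k=(abs(b-98*s)<8)&(abs(a)<55)&(z>26)&(z<32); print(n,'rim y',s,k.sum(),np.percentile(b[k],[3,50,97]).round(1))
    k=(abs(a+64)<10)&(abs(b)<90)&(z>26)&(z<32); print(n,'rim x',k.sum(),np.percentile(a[k],[3,50,97]).round(1))
    p['image']
    if n=='top':
        g=cv2.cvtColor(p['image'],cv2.COLOR_RGB2GRAY)
        for z0 in (18,):
            for y0 in (-30,0,30):
                print([int(g[int(round(v)),int(round(u))]) for u,v in (pix(p,case(x,y0,z0)) for x in range(-68,70,2))])
"
```

```text
t 11.05 w 87.61098407308552 F [ 0.6 -0.2 -0.3] Ftan -0.25672233592616023 Frad -0.6057810735595417 M [-0.01  0.08  0.  ] r 153.8 th -0.005 p [504.9 269.3  23.2]
top rib x -1 82 [-38.6 -36.2 -33.2]
top rib y -1 197 [-96.  -88.3 -81. ]
top rim y -1 66 [-99.8 -97.8 -96.1]
top rib x 1 90 [33.1 36.  38.7]
top rib y 1 215 [80.5 87.9 95.6]
top rim y 1 59 [95.9 97.7 99.5]
top rim x 116 [-68.5 -63.1 -61. ]
[129, 129, 118, 121, 126, 132, 137, 137, 137, 138, 138, 137, 136, 129, 109, 79, 62, 86, 86, 120, 133, 137, 137, 137, 137, 138, 137, 138, 137, 137, 136, 138, 137, 136, 138, 138, 137, 137, 137, 137, 136, 136, 137, 137, 138, 136, 136, 135, 130, 110, 81, 56, 58, 75, 106, 128, 134, 134, 130, 113, 91, 80, 78, 78, 76, 74, 78, 83, 83]
[133, 115, 120, 120, 124, 129, 134, 137, 136, 137, 137, 137, 130, 112, 112, 81, 63, 78, 109, 129, 129, 136, 137, 136, 138, 137, 137, 137, 137, 138, 138, 138, 138, 137, 136, 136, 138, 138, 136, 137, 137, 138, 138, 136, 138, 137, 137, 133, 133, 122, 100, 70, 64, 64, 100, 123, 133, 131, 117, 117, 90, 80, 77, 75, 75, 73, 75, 83, 83]
[161, 132, 121, 120, 122, 127, 134, 137, 137, 138, 138, 138, 135, 128, 108, 76, 76, 72, 101, 124, 134, 137, 137, 138, 138, 137, 138, 138, 139, 137, 138, 138, 137, 137, 137, 137, 137, 137, 137, 138, 138, 138, 138, 137, 137, 138, 137, 134, 126, 93, 93, 67, 59, 80, 112, 116, 133, 136, 131, 117, 117, 97, 81, 77, 74, 75, 75, 80, 85]
scene rib x -1 76 [-38.3 -34.5 -31.6]
scene rib y -1 149 [-99.1 -85.6 -79.3]
scene rim y -1 65 [-100.8  -97.9  -94.4]
scene rib x 1 77 [34.2 37.  40.5]
scene rib y 1 189 [79.1 89.1 99.2]
scene rim y 1 58 [ 94.3  98.  101.5]
scene rim x 100 [-67.4 -62.2 -59.5]
```

Call:
jog_arm(
  series=[0.1,-0.15,0.1,0,0,0,100,0.2,-0.29,0.22,0,0,0,100,0.2,-0.29,0.22,0,0,0,100,0.2,-0.29,0.22,0,0,0,0,0.2,-0.29,0.22,0,0,0,0,0.2,-0.29,0.22,0,0,0,0,0.2,-0.29,0.22,0,0,0,0,0.2,-0.29,0.22,0,0,0,0],
  squeeze=15,
)

```text
t: 11.95
tcp_pos: [501.7, 273.0, 20.4]
tool_rot: [[0.174, 0.985, 0.003], [0.985, -0.174, -0.001], [-0.0, 0.003, -1.0]]
wrist_force: [0.5, -0.1, 0.3]
width: 60.5
grasp_force: 15.0
```

```bash
python3 -c "
from h import *
st();print(telemetry.get_state()['grasp_force'])
"
```

```text
t 11.95 w 60.46181504798519 F [ 0.5 -0.1  0.3] Ftan 0.37641630750738647 Frad -0.44136917167631945 M [-0.02  0.12  0.04] r 157.3 th -0.025 p [501.7 273.   20.4]
14.995279312133789
```

```bash
cat >> h.py <<'E'
def place(zc,al,x0=-30,y0=1.06):
    Rt=R(PSI,-al); return case(x0,y0,zc)+30*Rt[:,1]-20.4*Rt[:,2],Rt
E
python3 -c "
from h import *
s=telemetry.get_state()
print(row(s['tcp_pos']+[0,0,140],s['tool_rot']))
print(row(*place(160,.15)),place(160,.15)[0])"
```

```text
[-0.0, 0.04, -14.0, 0.0, 0.0, 0.0]
[-31.94, 8.75, -16.4, -0.147, -0.0, 0.005] [531.85906144 -56.65103797 184.65407396]
```

Call:
jog_arm(
  series=[0,0,-1,0,0,0,0,0,0,-3,0,0,0,0,0,0,-6,0,0,0,0,0,0,-10,0,0,0,0,-3,1,-14,0,0,0,0,-6.5,2,-16.4,-0.03,0,0,0,-10.5,3,-16.4,-0.06,0,0,0,-14.5,4,-16.4,-0.09,0,0,0,-18.5,5,-16.4,-0.12,0,0,0,-22.5,6,-16.4,-0.147,0,0.005,0,-26,7,-16.4,-0.147,0,0.005,0,-29,8,-16.4,-0.147,0,0.005,0,-31,8.5,-16.4,-0.147,0,0.005,0,-31.94,8.75,-16.4,-0.147,0,0.005,0,-31.94,8.75,-16.4,-0.147,0,0.005,0,-31.94,8.75,-16.4,-0.147,0,0.005,0,-31.94,8.75,-16.4,-0.147,0,0.005,0],
  squeeze=15,
)

```text
t: 13.65
tcp_pos: [531.3, -55.5, 184.6]
tool_rot: [[0.178, 0.973, 0.147], [0.984, -0.176, -0.026], [0.001, 0.149, -0.989]]
wrist_force: [-0.4, -0.0, -0.7]
width: 59.9
grasp_force: 15.0
```

```bash
python3 -c "
from h import *
s=telemetry.get_state();print(s['t'],s['tcp_pos'],s['width'],s['wrist_force'],s['tool_rot'].round(3).tolist())
for z in (120,60,25,14,7): print(z,row(*place(z,.15)))
p=snapshot('scene'); u,v=map(int,pix(p,[540,-57,100])); save('crop4',cv2.resize(p['image'][v-90:v+90,u-120:u+120],None,fx=3,fy=3,interpolation=cv2.INTER_CUBIC))
P=cloud(p); Rt=s['tool_rot']; q=P[np.isfinite(P[...,0])]-s['tcp_pos']; q=q@Rt
k=(abs(q[:,0])<100)&(abs(q[:,1])<28)&(q[:,2]>-24.4-3+0)&(q[:,2]<40)&(q[:,2]>-40); 
k=(abs(q[:,0])<100)&(abs(q[:,1])<32)&(q[:,2]<18)&(q[:,2]>-30); print('carton along x',np.percentile(q[k,0],[1,99]),k.sum(), np.percentile(q[k,2],[2,98]))
"
```

```text
13.65 [531.3496526  -55.48264915 184.63901274] 59.87029881239461 [-0.42514504 -0.01824527 -0.74608981] [[0.178, 0.973, 0.147], [0.984, -0.176, -0.026], [0.001, 0.149, -0.989]]
120 [-0.11, -0.53, 3.96, -0.001, -0.001, 0.001]
60 [-0.11, -1.42, 9.9, -0.001, -0.001, 0.001]
25 [-0.12, -1.94, 13.36, -0.001, -0.001, 0.001]
14 [-0.12, -2.1, 14.45, -0.001, -0.001, 0.001]
7 [-0.12, -2.21, 15.14, -0.001, -0.001, 0.001]
carton along x [-78.46284924  70.85781711] 1753 [-27.6014705   15.79895145]
```

View pics/crop4.png

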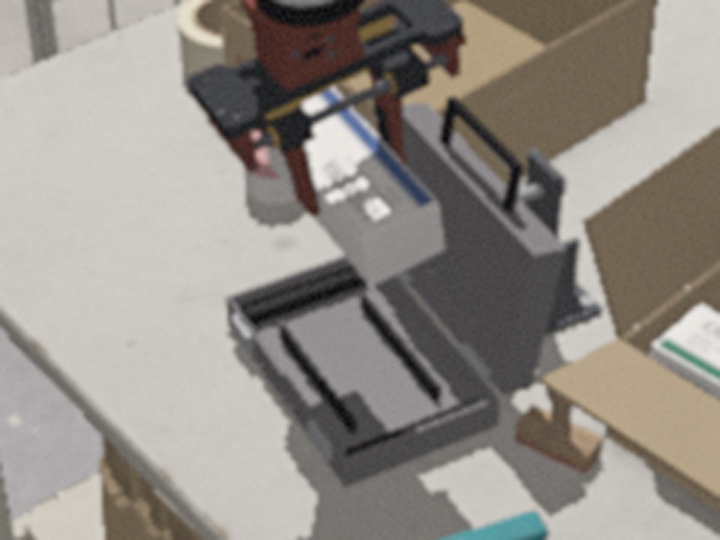

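The crop shows the carton held tilted above the open tray, with its near end at crop (395,240). The cover still rests on the buffer. I'll lower it.

Call:
jog_arm(
  series=[-0.06,-0.25,2,0,0,0,0,-0.06,-0.8,5.5,0,0,0,0,-0.06,-1.2,8.5,0,0,0,0,-0.06,-1.6,11,0,0,0,0,-0.06,-1.85,12.7,0,0,0,0,-0.06,-1.94,13.36,0,0,0,0,-0.06,-1.94,13.36,0,0,0,0,-0.06,-1.94,13.36,0,0,0,0],
)

```text
t: 14.5
tcp_pos: [533.0, -57.1, 50.4]
tool_rot: [[0.178, 0.973, 0.148], [0.984, -0.176, -0.027], [0.0, 0.15, -0.989]]
wrist_force: [0.1, -1.0, -1.5]
width: 60.0
grasp_force: 15.0
```

```bash
python3 -c "
from h import *
s=telemetry.get_state();print(s['t'],s['tcp_pos'],s['width'],s['wrist_force'],s['torque'],s['tool_rot'].round(3).tolist())
for z in (14,8,6,4): print(z,row(*place(z,.15)))
for a in (.12,.09,.06,.03): print(a,row(*place(4,a)))
"
```

```text
14.5 [533.04027054 -57.11656201  50.37224162] 59.990124008520255 [ 0.13486038 -0.96435787 -1.4759564 ] [-0.00028889  0.20829146  0.01610034] [[0.178, 0.973, 0.148], [0.984, -0.176, -0.027], [0.0, 0.15, -0.989]]
14 [0.02, -0.3, 1.14, 0.001, -0.0, 0.001]
8 [0.02, -0.39, 1.73, 0.001, -0.0, 0.001]
6 [0.02, -0.42, 1.93, 0.001, -0.0, 0.001]
4 [0.02, -0.45, 2.13, 0.001, -0.0, 0.001]
0.12 [0.02, -0.39, 2.22, 0.031, -0.0, 0.001]
0.09 [0.02, -0.33, 2.31, 0.061, -0.0, 0.001]
0.06 [0.02, -0.28, 2.41, 0.091, -0.0, 0.001]
0.03 [0.02, -0.23, 2.5, 0.121, -0.0, 0.001]
```

Call:
jog_arm(
  series=[0.02,-0.18,0.2,0,0,0,0,0.02,-0.25,0.7,0,0,0,0,0.02,-0.3,1.14,0,0,0,0,0.02,-0.36,1.5,0,0,0,0,0.02,-0.4,1.8,0,0,0,0,0.02,-0.4,1.8,0,0,0,0,0.02,-0.4,1.8,0,0,0,0],
)

```text
t: 15.2
tcp_pos: [531.1, -56.9, 31.2]
tool_rot: [[0.179, 0.973, 0.147], [0.984, -0.177, -0.026], [0.0, 0.149, -0.989]]
wrist_force: [1.1, -0.4, -1.3]
width: 59.7
grasp_force: 15.0
```

```bash
python3 -c "
from h import *
s=telemetry.get_state();print(s['t'],s['tcp_pos'],s['width'],s['wrist_force'],s['torque'])
for z in (6,4): print(z,row(*place(z,.15)))
for a in (.12,.09,.07,.06): print(a,row(*place(4,a)),row(*place(5,a)))
"
```

```text
15.2 [531.1128584  -56.93426968  31.15063766] 59.7442167670662 [ 1.12262422 -0.35860556 -1.31876186] [-0.06406566  0.21416763  0.01010533]
6 [0.04, 0.06, 0.06, -0.0, -0.0, -0.0]
4 [0.04, 0.03, 0.26, -0.0, -0.0, -0.0]
0.12 [0.04, 0.09, 0.35, 0.03, -0.0, -0.0] [0.04, 0.11, 0.25, 0.03, -0.0, -0.0]
0.09 [0.04, 0.15, 0.44, 0.06, -0.0, -0.0] [0.04, 0.16, 0.34, 0.06, -0.0, -0.0]
0.07 [0.04, 0.18, 0.5, 0.08, -0.0, -0.0] [0.04, 0.2, 0.4, 0.08, -0.0, -0.0]
0.06 [0.04, 0.2, 0.53, 0.09, -0.0, -0.0] [0.04, 0.22, 0.44, 0.09, -0.0, -0.0]
```

Call:
jog_arm(
  series=[0.04,0.06,0.12,0.01,0,0,0,0.04,0.1,0.22,0.03,0,0,0,0.04,0.15,0.31,0.05,0,0,0,0.04,0.18,0.37,0.07,0,0,0,0.04,0.18,0.37,0.07,0,0,0],
)

```text
t: 15.7
tcp_pos: [534.7, -57.2, 28.1]
tool_rot: [[0.179, 0.981, 0.079], [0.984, -0.178, -0.014], [0.0, 0.081, -0.997]]
wrist_force: [0.6, -0.0, -0.6]
width: 60.0
grasp_force: 15.0
```

```bash
python3 -c "
from h import *
s=telemetry.get_state();print(s['t'],s['tcp_pos'],s['width'],s['wrist_force'],s['torque'])
print(row(*place(4,.08)),row(*place(4,.06)))
p=snapshot('scene'); u,v=map(int,pix(p,[560,-57,90])); save('crop5',cv2.resize(p['image'][v-75:v+75,u-100:u+100],None,fx=4,fy=4,interpolation=cv2.INTER_CUBIC))
"
```

```text
15.7 [534.7399107  -57.20953785  28.0884524 ] 59.952688582422574 [ 0.62957486 -0.02082944 -0.60470035] [-0.08186747  0.12376043  0.00934838]
[0.0, -0.14, 0.12, 0.001, -0.0, 0.0] [0.0, -0.1, 0.19, 0.021, -0.0, 0.0]
```

View pics/crop5.png

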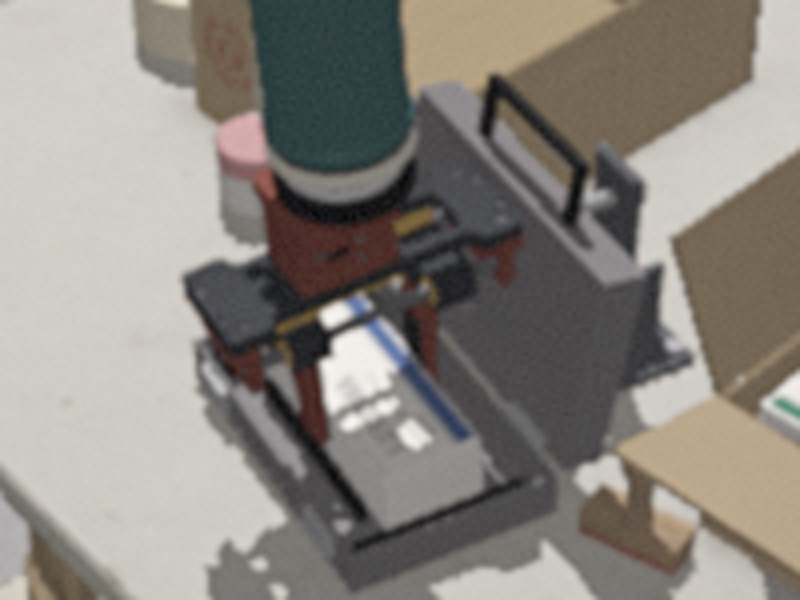

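The crop shows the carton between the ribs at crop (400,440), and the crossbar end sits inside the hollow cover without touching it. I'll flatten the tilt and lower further while watching the force.

Call:
jog_arm(
  series=[0,-0.07,0.06,0,0,0,0,0,-0.12,0.12,0.01,0,0,0,0,-0.1,0.19,0.02,0,0,0,0,-0.08,0.23,0.03,0,0,0,0,-0.08,0.23,0.03,0,0,0],
)

```text
t: 16.25
tcp_pos: [532.8, -56.8, 25.7]
tool_rot: [[0.179, 0.983, 0.048], [0.984, -0.179, -0.008], [0.0, 0.049, -0.999]]
wrist_force: [-2.0, 1.5, 5.0]
width: 59.8
grasp_force: 15.0
```

```bash
python3 -c "
from h import *
s=telemetry.get_state();print(s['t'],s['tcp_pos'],s['width'],s['wrist_force'],s['torque'])
print(row(*place(4,.05)),row(*place(4,.03)),row(*place(4,.02)))
"
```

```text
16.25 [532.7658461  -56.77196794  25.65961072] 59.758461874084546 [-2.01274519  1.45780788  5.02067977] [ 0.07048443  0.51588146 -0.06064012]
[-0.0, 0.14, -0.01, -0.001, -0.0, 0.0] [-0.0, 0.18, 0.05, 0.019, -0.0, 0.0] [-0.0, 0.2, 0.08, 0.029, -0.0, 0.0]
```

Call:
jog_arm(
  series=[0,0.06,0,0.005,0,0,0,0,0.12,0.02,0.015,0,0,0,0,0.16,0.03,0.025,0,0,0,0,0.16,0.03,0.025,0,0,0],
)

```text
t: 16.65
tcp_pos: [535.4, -57.3, 25.2]
tool_rot: [[0.179, 0.984, 0.025], [0.984, -0.179, -0.004], [0.0, 0.026, -1.0]]
wrist_force: [0.4, 0.3, -1.8]
width: 59.6
grasp_force: 15.0
```

```bash
python3 -c "
from h import *
s=telemetry.get_state();print(s['t'],s['tcp_pos'],s['width'],s['wrist_force'],s['torque'],s['tool_rot'][2])
print(row(*place(4,.0)))
"
```

```text
16.65 [535.42613138 -57.33829363  25.23840607] 59.56294371378506 [ 0.37130208  0.31332656 -1.78594019] [-0.09402953  0.07465037  0.01666499] [ 2.39963304e-04  2.56011972e-02 -9.99672207e-01]
[0.0, -0.03, 0.08, 0.026, -0.0, 0.0]
```

Call:
jog_arm(
  series=[0,-0.03,0.04,0.008,0,0,0,0,-0.04,0.08,0.016,0,0,0,0,-0.04,0.12,0.018,0,0,0,0,-0.04,0.12,0.018,0,0,0],
)

```text
t: 17.05
tcp_pos: [534.5, -57.1, 24.5]
tool_rot: [[0.179, 0.984, 0.007], [0.984, -0.179, -0.001], [0.0, 0.007, -1.0]]
wrist_force: [-0.9, 0.7, 4.7]
width: 59.9
grasp_force: 15.0
```

```bash
python3 -c "
from h import *
s=telemetry.get_state();print(s['t'],s['tcp_pos'],s['width'],s['wrist_force'],s['torque'],s['tool_rot'][2])
print(row(*place(4,.0)))
"
```

```text
17.05 [534.48194403 -57.11287471  24.49666237] 59.88052617897224 [-0.88716922  0.74336524  4.74091382] [-0.06197133  0.37391722  0.00522876] [ 2.61590497e-04  7.26345921e-03 -9.99973587e-01]
[-0.0, 0.07, 0.01, 0.007, -0.0, 0.0]
```

The carton is down flat: 5 N upward and the tilt is under 0.01 rad. I'll release it and leave with the body leaning away from the cover.

Call:
jog_arm(
  series=[0,0,0,0,0,0,80,0,0,0,0,0,0,80,0,0,0,0,0,0,80,0,-0.1,-0.2,-0.03,0,0,80,0,-0.2,-0.5,-0.06,0,0,80,0,-0.25,-1,-0.08,0,0,80,0,-0.35,-2,-0.08,0,0,80,0,-0.5,-3,-0.1,0,0,80,0,-1.2,-4.5,-0.15,0,0,80,0,-2,-7,-0.15,0,0,80,0,-3,-11,-0.15,0,0,80,0,-4,-15,-0.15,0,0,80,0,-6,-18,-0.1,0,0,80,0,-10,-20,0,0,0,80,0,-12,-20,0,0,0,80],
)

```text
t: 18.55
tcp_pos: [416.2, -35.9, 227.2]
tool_rot: [[0.179, 0.984, 0.011], [0.984, -0.179, -0.002], [-0.0, 0.011, -1.0]]
wrist_force: [-0.4, 0.2, 0.5]
width: 70.6
grasp_force: 0.0
```

```bash
python3 -c "
from h import *
s=telemetry.get_state();print(s['t'],s['tcp_pos'],s['width'],s['wrist_force'])"
```

```text
18.55 [416.17523388 -35.85846863 227.2109372 ] 70.62294884904674 [-0.40698433  0.22587518  0.52697928]
```

Call:
jog_arm(
  series=[4,0,0,0,0,0,80,9,0,0,0,0,0,80,14,0,0,0,0,0,80,19,0,0,0,0,0,80,22,0,0,0,0,0,80,22,0,0,0,0,0,80,22,0,0,0,0,0,80],
)

```text
t: 19.25
tcp_pos: [453.8, 181.4, 223.8]
tool_rot: [[0.177, 0.984, 0.007], [0.984, -0.177, -0.001], [0.0, 0.008, -1.0]]
wrist_force: [-2.1, -0.1, -0.7]
width: 70.1
grasp_force: 0.0
```

```bash
python3 -c "
from h import *
ps=snapshot('scene');p=snapshot('top')
P=cloud(p);q=P[np.isfinite(P[...,0])]; d=q-C;a,b,z=d@EX,d@EY,q[:,2]
k=(abs(a)<45)&(abs(b)<90)&(z>35)&(z<65); r=cv2.minAreaRect(np.c_[a,b][k].astype(np.float32)); print('carton in case',r,k.sum(),np.median(z[k]))
A=np.c_[a,b,np.ones(len(a))][k]; print('plane',np.linalg.lstsq(A,z[k],rcond=None)[0])
k=(a>70)&(a<120)&(abs(b)<85)&(z>140)&(z<165);print('cover edge',np.percentile(a[k],[1,50]))
u,v=map(int,pix(ps,[560,-57,70])); i1=cv2.resize(ps['image'][v-75:v+75,u-100:u+100],(400,300),interpolation=cv2.INTER_CUBIC)
u,v=map(int,pix(p,[580,30,70])); i2=cv2.resize(p['image'][v-75:v+75,u-100:u+100],(400,300),interpolation=cv2.INTER_CUBIC)
save('fin',np.hstack([i1,i2]))
P=cloud(ps);q=P[np.isfinite(P[...,0])]; d=q-C;a,z=d@EX,q[:,2]; b=d@EY
n=lambda th:np.sin(th)*(a-65)+np.cos(th)*(z-30)
k=(abs(b)<80)&(z>50)&(z<130)&(a>80)&(a<125)
c=np.polyfit(z[k],a[k],1); print('cover inner slope->th',np.pi/2+np.arctan(c[0]),k.sum())
"
```

```text
carton in case ((-0.8583869934082031, 0.4268341064453125), (60.25769805908203, 154.93727111816406), 0.26459601521492004) 1707 49.17286707397852
plane [ 2.46373454e-03 -1.13120371e-03  4.91433593e+01]
cover edge [86.04506992 95.96849601]
cover inner slope->th 1.7175480044723614 1113
```

View pics/fin.png

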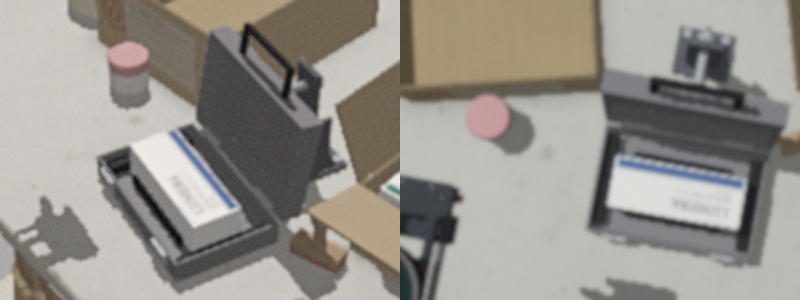

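The final view shows the carton flat and centred in the pocket: its top is at 49.2 mm, level, and it is within 1 mm of centre. The cover is still open at the buffer and the other things are where they were. Handing in.

```bash
python3 -c "
from h import *
print(arm.sign_off())"
```

```text
the job is handed in; nothing more can be done
None
```

The cover is open at about 1.73 rad, after being held lightly on the stop for about a second, and the white carton lies flat and fully home in the cradle, released; the job is handed in at about 19 s of the 72 s allowed.

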